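# Release the ratchet jaw of a spice-jar rail and push it open

### The job

Open the spice-jar rail on the worktop: press the red release pad on top of its sliding jaw and, keeping the pad down, push the jaw along the bar away from the jars until it is fully back against the end post. Use only the fingertips, pick nothing up, and leave the jars standing in the rail and the other things on the worktop where they are.

Things in the scene. Friction and masses are not known exactly. Their poses are not given: they have to be found in the camera images.
- jar_rail: Fixed wooden spice-jar rail, 95 mm (x) by 400 mm (y), 104 mm high. Origin: centre of the length, on the worktop; z up, y along the steel bar towards the end wall at y = +180 mm where the jars stand; the end post with a rubber bumper is at y = -171 mm. The bar runs at x = +30 mm, z = 50 to 62 mm, with saw teeth below it that stop the jaw from opening (moving to -y) unless the release is pressed; they let it move towards the jars. Base top at z = 10 mm.
- jar_jaw (a joint): Slide of the jaw along the bar, in m: it grows as the jaw moves away from the jars (the rail's -y). 0: closest to the jars; 0.135: fully back against the end post. Starts at 0 to 0.04. Friction about 1.5 N plus light damping; stays where it is left.
- jar_release (a joint): Travel of the red release pad, in m: 0 up, 0.010 fully down. It springs back up when let go; about 3 N to start, 5 N at 5 mm, 8 N fully down. The pawl is clear of the teeth from about 5 mm down; 6 to 9 mm is a good depth to push at. If it is let up on the way the ratchet locks again and the pad may simply be pressed again.
- release_top (a point): Centre of the top face of the red release pad, 88 mm above the worktop when up. The pad is 44 mm (rail's x) by 56 mm (rail's y), moves straight down, and rides on the jaw. Axes as the rail's. It lies in a pocket, open on both long sides, between the jaw plate (towards the jars) and an aluminium upstand (away from the jars), both rising to 104 mm; the pocket's clear length along y is 62 mm.
- jaw_upstand (a point): On the inner face of the jaw's aluminium upstand (50 mm wide, 6 mm thick), 30 mm from the pad's centre on the side away from the jars, 96 mm above the worktop (8 mm below its top edge). A fingertip that holds the pad down can push against this face to move the jaw.
- jar_1: Corked glass spice jar, pink contents, 44 mm across, 92 mm tall, standing loose in the rail. Origin: centre of its underside. Leave it standing.
- jar_2: Corked glass spice jar, grey-brown contents, 44 mm across, 92 mm tall, standing loose in the rail. Origin: centre of its underside. Leave it standing.
- jar_3: Corked glass spice jar, cream contents, 44 mm across, 92 mm tall, standing loose in the rail. Origin: centre of its underside. Leave it standing.
- ramekin: White fluted ramekin, 68 mm across, 45 mm high, loose bystander. Origin: centre of its underside. Leave it where it is.
- salt_mill: Light wooden salt mill, 58 mm across, 150 mm high, loose bystander. Origin: centre of its underside. Leave it where it is.
- timer: Brass-topped white kitchen timer, 66 mm across, 62 mm high, loose bystander. Origin: centre of its underside. Leave it where it is.
- tin: Brass tin with a knobbed lid, 67 mm across, 71 mm high, loose bystander. Origin: centre of its underside. Leave it where it is.
- matchbox: Cream matchbox, 36 x 53 x 15 mm, loose bystander. Origin: centre of its underside. Leave it where it is.
Mind the look-alikes: they are no part of the job. Leave any black or turquoise look-alike of the jar_2 alone.

How it is judged:
On the way, in this order (a step that is already met when the one before it is completed fails the run):
1. the red release pad is pressed down (4 mm or more) (value of joint jar_release above 0.004 m), for 0.1 s.
2. the jaw is fully back at the end post (within 6 mm) (value of joint jar_jaw above 0.129 m), for 0.1 s.
At the end, for the whole second after the job is handed in: The jaw is back against the end post (joint above 0.129 of 0.135 m) and at rest, the three jars are upright (within 0.2 rad) and at rest in their places on the rail (within 25 mm), and the other listed loose things are upright and within 30 mm of where they stood (value of joint jar_jaw above 0.129 m and velocity of joint jar_jaw between -0.005 and 0.005 m/s and distance of each of jar_1, jar_2, jar_3 from where it was at the start of the episode below 0.025 m and angle between each of jar_1, jar_2, jar_3, ramekin, salt_mill, timer, tin, matchbox's own z axis and vertical below 0.2 rad and linear speed of each of jar_1, jar_2, jar_3 below 0.02 m/s and distance of each of ramekin, salt_mill, timer, tin, matchbox from where it was at the start of the episode below 0.03 m); the robot touches nothing.
It fails at once if a jar in the rail is lifted, carried, tipped or shoved more than 30 mm (distance of any of jar_1, jar_2, jar_3 from where it was at the start of the episode above 0.03 m or angle between any of jar_1, jar_2, jar_3's own z axis and vertical above 0.4 rad).
It fails at once if another thing on the worktop is lifted, tipped or moved more than 30 mm (distance of any of ramekin, salt_mill, timer, tin, matchbox from where it was at the start of the episode above 0.03 m or angle between any of ramekin, salt_mill, timer, tin, matchbox's own z axis and vertical above 0.4 rad).
It fails at once if the arm or the body of the gripper, rather than the fingers, presses on the rail with over 5 N (contact force between the arm and jar_rail above 5 N).
It also fails if it takes over 35 s, if anything falls off the work surface, if the arm or the gripper's body presses on something with over 40 N, if the wrist force passes 120 N, or if a joint passes its speed limit or range.

### The arm

A 6-joint arm with a two-finger parallel gripper is mounted at the origin on a cart in front of the work surface, level with it; the furniture and walls round the work are solid. World frame = base frame: x ahead of the robot, y to its left, z up, the work surface at z = 0. Lengths are in m, angles in rad, forces in N, time in s.
With the tool pointing down it reaches from about 0.35 to 0.875 m from the base axis. Payload 15.5 kg.
Tool frame: the origin (TCP) lies at the very end of the fingers, on their centre line; the grasp point (between the pads) lies 19 mm behind it; z points along the fingers, y is the line along which they close (so a half turn about z gives the same grasp; the last joint's range is limited). The gripper opens to 85 mm and grips with 20 to 120 N. Pads are 22 mm wide; open, the fingers measure 114 mm over their backs; the gripper's body (76 mm by 85 mm) begins 54 mm behind the grasp point. The pads swing forward as they close: fully open they stand 13 mm farther back than shut.
Start: joints at [1.038, 0.494, 1.345, -0, 1.302, -0.096], TCP at [0.264, 0.566, 0.231] pointing down, gripper open.
Joint ranges: [-2.91, 2.91], [-0.82, 2.16], [0.22, 2.67], [-1.22, 4.37], [0.12, 2.79], [-3.08, 3.08]. Speed limits (rad/s): [1.89, 1.89, 2.57, 3.01, 3.01, 3.01].

### API

Orientations are given as [roll, pitch, yaw] about the fixed x, y, z axes, in that order (R = Rz(yaw) Ry(pitch) Rx(roll)).
In Python, from cell import readout, viewer, ticket gives the robot as it stands.
- The arm moves only by the shell command python3 -m handwheel 'ROWS' [FORCE]. ROWS is JSON, a list of rows, each an object of numbers: "x", "y", "z": the shift along the tool's x, y, z in mm; "ax", "ay", "az": the turn, a rotation vector about the tool's x, y, z in rad; "claw": the finger opening in mm, from 0 to 85.4. A call has exactly 5 rows; each row shifts and turns the commanded pose from where the row before left it, along the tool's axes as they then stand; what a row does not reach is not made up. A row lasts 1/12 s, in which the tool goes at most 41.7 mm and 7.16 degrees, less where a joint would pass 70% of its speed; a pose out of reach is approached as far as the arm can. A call with a gripper value outside its range is refused whole. The fingers move at their own pace and stop on an object; FORCE is the grip in N (left out, the last holds). Time passes only in rows, so rows that do not move let the fingers close, or fill a call up. It gives the time, the measured TCP pose, the force, the opening and the grip force at its end, in the units of the state.
- readout.get_obs(): the state, without advancing time (a new reading comes with each control period).
- viewer.snapshot(name): name is "side" or "top" or "wrist"; returns a dict with "color" (480x640x3 uint8, red, green, blue), "depth" (480x640 float32, m along the optical axis (not along the pixel's ray), 0 where there is no reading), "camera_matrix" (3x3 intrinsics, pixels), "distortion" ([k1, k2, p1, p2, k3] as OpenCV has them; the pictures are not rectified), "cam_to_world" (4x4, takes a point from camera to world coordinates). Camera axes: x right, y down, z forward; pixel columns grow to the right and rows downward; lengths in m; the calibration is good to about 2 mm. A picture is of the moment at which its call begins.
- ticket.close_job(): hands the job in; it is judged then, once.
The state is a dict: "time": time; "joints": joint angles; "dq": joint speeds; "effort": joint torques, N m; "ee_pos": TCP position; "ee_rot": TCP orientation; "ft_force": force on the tool from outside, world axes, zero at the start; "moment": the same for the moment, N m; "gripper_width": opening from 0.0 (shut) to 1.0 (fully open); "finger_force": force on a finger pad.
Only numpy, scipy, OpenCV 4.12 (cv2) and the standard library are available. Lean on these libraries where they do the work, as an engineer would, in place of code of your own. Each camera call takes 0.05 s, during which the arm holds its last target. There are 200 camera calls.

## Working session

There is one attempt and no reset: what is moved stays moved. The work goes in short steps, Python scripts to look and compute and a shell command to move; the robot and the scene stay as the last step left them, time stands still between calls to the robot, and variables do not carry over. Pictures are saved under pics/ and viewed, at most 10 in all, crops included, and the job is handed in when it is done.

```bash
mkdir -p pics
cat > h.py <<'E'
import numpy as np,cv2
from cell import readout,viewer,ticket
def snap(n,f):
    s=viewer.snapshot(n); cv2.imwrite(f'pics/{f}.png',s['color'][:,:,::-1]); np.savez(f'pics/{f}.npz',**s); return s
def load(f): return dict(np.load(f'pics/{f}.npz'))
def ray(s,u,v):
    p=cv2.undistortPoints(np.array([[[u,v]]],float),s['camera_matrix'],s['distortion'])[0,0]
    T=s['cam_to_world']; return T[:3,3],T[:3,:3]@np.array([p[0],p[1],1])
def atz(s,u,v,z):
    o,d=ray(s,u,v); return o+d*(z-o[2])/d[2]
def dep(s,u,v):
    o,d=ray(s,u,v); return o+d*s['depth'][int(v),int(u)]
E
python3 -c "
from h import *
snap('top','top0');snap('side','side0');o=readout.get_obs();print(o)"
```

```text
{'time': 0.1, 'joints': array([ 1.03847107e+00,  4.94120480e-01,  1.34607040e+00,  4.63136005e-05,
        1.30248596e+00, -9.55371924e-02]), 'dq': array([ 0.00185851, -0.0012363 , -0.00043531,  0.00082299,  0.00049375,
        0.00021249]), 'effort': array([ 1.42762463e-03, -8.83571935e+01, -3.84562254e+01, -3.67764051e-04,
        5.22376227e-03,  1.77635270e-04]), 'ee_pos': array([0.26423652, 0.56604385, 0.23075981]), 'ee_rot': array([-3.14051767e+00, -1.47862274e-04,  2.70479221e+00]), 'ft_force': array([ 0.43199089,  0.58809137, -0.04064916]), 'moment': array([-0.01844111,  0.01078582, -0.01337415]), 'finger_force': 0.0, 'gripper_width': 1.0012260124122365}
```

View pics/top0.png

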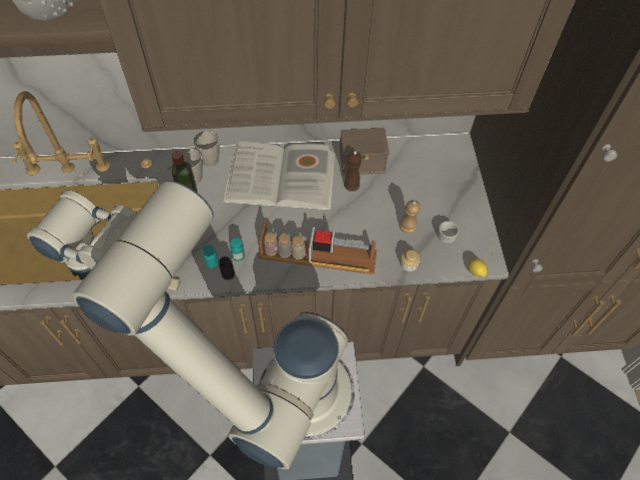

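View pics/side0.png

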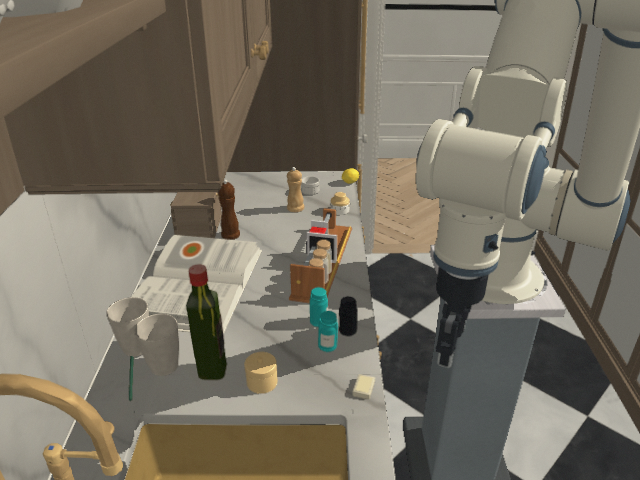

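Top: the rail spans about (260,245)–(376,262), jars at the left end (271–299, 245), and the red pad at about (322,240). Side: the rail runs away from the camera, jars nearest, and the pad is at about (318,231). I'll enlarge the top view.

```bash
python3 -c "
from h import *
s=load('top0');c=s['color'][215:280,250:385,::-1];cv2.imwrite('pics/c1.png',cv2.resize(c,None,fx=5.9,fy=5.9,interpolation=cv2.INTER_CUBIC))
h=cv2.cvtColor(s['color'],cv2.COLOR_RGB2HSV);m=((h[...,0]<6)|(h[...,0]>174))&(h[...,1]>180)&(h[...,2]>110)
m[:215]=0;m[280:]=0;m[:,:300]=0;m[:,345:]=0
v,u=np.nonzero(m);print(len(u),u.mean(),v.mean(),u.min(),u.max(),v.min(),v.max())
print(atz(s,u.mean(),v.mean(),.088),s['cam_to_world'][:3,3],s['depth'][240,322])
P=np.array([dep(s,a,b) for a,b in zip(u,v)]);P=P[P[:,2]>.08];print(len(P),P.mean(0),cv2.minAreaRect(P[:,:2].astype(np.float32)*1000))
"
```

```text
157 322.21019108280257 236.9108280254777 315 330 231 243
[ 0.4858272  -0.08482914  0.088     ] [-0.59168712  0.03786126  1.82352358] 2.0464768
144 [ 0.47928374 -0.08437419  0.09857961] ((-40.26556396484375, -37.74872589111328), (50.07324981689453, 1112.03564453125), 84.77058410644531)
```

View pics/c1.png

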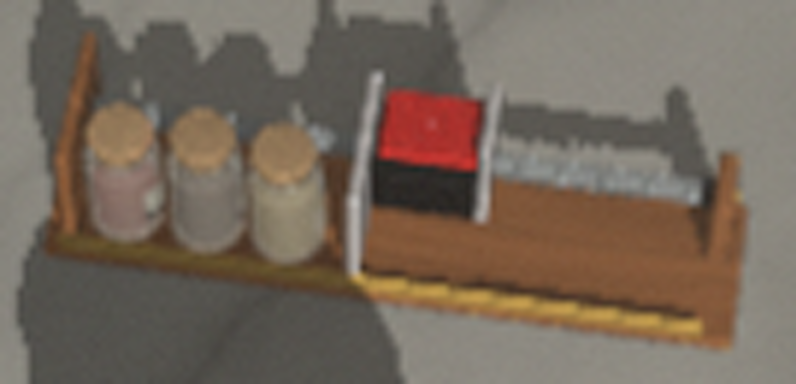

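Crop: pad centre is at about (432,128), the rail's front lower edge runs (48,250)–(735,348), and the upstand is just right of the pad at u≈490. Next I'll compute the yaw and the positions of the bystanders.

```bash
python3 -c "
from h import *
s=load('top0');f=lambda u,v,z:atz(s,250+(u-3)/5.9,215+(v-3)/5.9,z)
a=f(48,250,0);b=f(735,348,0);print(a,b,a-b,np.arctan2(-(a-b)[0],(a-b)[1]),np.linalg.norm(a-b))
print('pad',f(432,128,.088),'ends',f(92,35,.104),f(730,155,.104))
for n,u,v,z in [('mill',412,203,.15),('timer',411,253,.062),('ram',448,225,.045)]:print(n,atz(s,u,v,z))
"
```

```text
[0.47596862 0.1355218  0.        ] [ 0.38358163 -0.25322194  0.        ] [0.092387   0.38874374 0.        ] -0.2333267715075857 0.3995710886051795
pad [ 0.48853569 -0.0867247   0.088     ] ends [0.55402926 0.10128532 0.104     ] [ 0.44927661 -0.24929373  0.104     ]
mill [ 0.55859264 -0.38877087  0.15      ]
timer [ 0.41843655 -0.37559115  0.062     ]
ram [ 0.53023386 -0.52505384  0.045     ]
```

```bash
python3 -m handwheel '[{"az":-0.102,"claw":0},{"az":-0.102,"claw":0},{"x":-15,"y":-24,"claw":0},{"x":-20,"y":-32,"claw":0},{"x":-20,"y":-32,"claw":0}]' 20
python3 -m handwheel '[{"x":-20,"y":-32},{"x":-20,"y":-32},{"x":-20,"y":-32},{"x":-20,"y":-32},{"x":-20,"y":-32}]'
```

```text
$[0]: bad value
$[0]: bad value
```

```bash
python3 -m handwheel '[{"x":0,"y":0,"z":0,"ax":0,"ay":0,"az":-0.102,"claw":0},{"x":0,"y":0,"z":0,"ax":0,"ay":0,"az":-0.102,"claw":0},{"x":-15,"y":-24,"z":0,"ax":0,"ay":0,"az":0,"claw":0},{"x":-20,"y":-32,"z":0,"ax":0,"ay":0,"az":0,"claw":0},{"x":-20,"y":-32,"z":0,"ax":0,"ay":0,"az":0,"claw":0}]' 20
```

```text
time: 0.52
ee_pos: [0.2974, 0.467, 0.2307]
ee_rot: [-3.141, -0.0, 2.91]
ft_force: [1.6, 1.1, 0.5]
gripper_width: 0.303
finger_force: 0.0
```

```bash
python3 -m handwheel '[{"x":-21,"y":-33,"z":0,"ax":0,"ay":0,"az":0,"claw":0},{"x":-21,"y":-33,"z":0,"ax":0,"ay":0,"az":0,"claw":0},{"x":-21,"y":-33,"z":0,"ax":0,"ay":0,"az":0,"claw":0},{"x":-21,"y":-33,"z":0,"ax":0,"ay":0,"az":0,"claw":0},{"x":-21,"y":-33,"z":0,"ax":0,"ay":0,"az":0,"claw":0}]'
python3 -m handwheel '[{"x":-21,"y":-33,"z":0,"ax":0,"ay":0,"az":0,"claw":0},{"x":-21,"y":-33,"z":0,"ax":0,"ay":0,"az":0,"claw":0},{"x":-21,"y":-33,"z":0,"ax":0,"ay":0,"az":0,"claw":0},{"x":-21,"y":-33,"z":0,"ax":0,"ay":0,"az":0,"claw":0},{"x":-21,"y":-33,"z":0,"ax":0,"ay":0,"az":0,"claw":0}]'
python3 -m handwheel '[{"x":-21,"y":-33,"z":0,"ax":0,"ay":0,"az":0,"claw":0},{"x":-21,"y":-33,"z":0,"ax":0,"ay":0,"az":0,"claw":0},{"x":-21,"y":-33,"z":0,"ax":0,"ay":0,"az":0,"claw":0},{"x":-21,"y":-33,"z":0,"ax":0,"ay":0,"az":0,"claw":0},{"x":0,"y":0,"z":0,"ax":0,"ay":0,"az":0,"claw":0}]'
python3 -c "
from h import *
snap('wrist','w1');print(readout.get_obs()['ee_pos'])"
```

```text
time: 0.93
ee_pos: [0.3617, 0.2814, 0.2312]
ee_rot: [-3.141, -0.0, 2.909]
ft_force: [0.5, 0.0, 0.1]
gripper_width: 0.005
finger_force: 0.0
time: 1.35
ee_pos: [0.4258, 0.0966, 0.2313]
ee_rot: [-3.142, -0.0, 2.909]
ft_force: [1.3, 0.2, -0.2]
gripper_width: 0.0
finger_force: 0.0
time: 1.77
ee_pos: [0.4793, -0.055, 0.2313]
ee_rot: [-3.14, 0.002, 2.905]
ft_force: [-0.5, 0.5, 0.5]
gripper_width: 0.001
finger_force: 0.0
[ 0.47799967 -0.05236154  0.23100022]
```

View pics/w1.png

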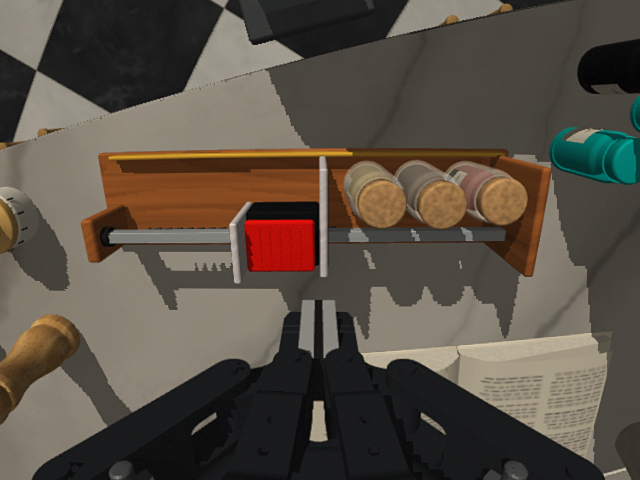

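Wrist view: the pad's top face has corners (248,220), (313,220), (316,271), (246,271). The upstand is at u≈238 and the jaw plate at u≈322. The fingertips are at (318,300), and the rail lies level in the picture, so the yaw is right.

```bash
python3 -c "
from h import *
s=load('w1');o=readout.get_obs()
c=np.mean([atz(s,*p,.088) for p in [(248,220),(313,220),(316,271),(246,271)]],0);print('pad',c)
print([atz(s,*p,.088) for p in [(248,220),(313,220),(316,271),(246,271)]])
from scipy.spatial.transform import Rotation as R
Rt=R.from_euler('xyz',o['ee_rot']).as_matrix()
t=lambda w:print(np.round(1000*Rt.T@(np.array(w)-o['ee_pos']),1))
t(c)
print('depth pad',dep(s,280,245)); print('upstand top inner');t(atz(s,241,281,.104));t(atz(s,251,204,.104)); print('plate');t(atz(s,320,274,.104))
d=[atz(s,110,158,.02),atz(s,350,153,.02)];d=d[1]-d[0];print(np.arctan2(-d[0],d[1]),o['ee_rot'])
"
```

```text
pad [ 0.49103645 -0.08969891  0.088     ]
[array([ 0.46406857, -0.10891273,  0.088     ]), array([ 0.47601787, -0.05933639,  0.088     ]), array([ 0.51870053, -0.06727489,  0.088     ]), array([ 0.50535883, -0.12327164,  0.088     ])]
[-21.4 -33.2 143. ]
depth pad [ 0.48939452 -0.08960461  0.08991318]
upstand top inner
[-44.8 -63.6 127. ]
[ 17.  -52.2 127. ]
plate
[-38.6  -1.7 127. ]
-0.22462466046040036 [-3.14124013e+00  2.94746120e-04  2.90463627e+00]
```

```bash
python3 -m handwheel '[{"x":-11,"y":-20,"z":0,"ax":0,"ay":0,"az":0,"claw":0},{"x":-10,"y":-19,"z":0,"ax":0,"ay":0,"az":0,"claw":0},{"x":0,"y":0,"z":25,"ax":0,"ay":0,"az":0,"claw":0},{"x":0,"y":0,"z":30,"ax":0,"ay":0,"az":0,"claw":0},{"x":0,"y":0,"z":25,"ax":0,"ay":0,"az":0,"claw":0}]'
python3 -m handwheel '[{"x":0,"y":0,"z":20,"ax":0,"ay":0,"az":0,"claw":0},{"x":0,"y":0,"z":15,"ax":0,"ay":0,"az":0,"claw":0},{"x":0,"y":0,"z":5,"ax":0,"ay":0,"az":0,"claw":0},{"x":0,"y":0,"z":0,"ax":0,"ay":0,"az":0,"claw":0},{"x":0,"y":0,"z":0,"ax":0,"ay":0,"az":0,"claw":0}]'
python3 -c "
from h import *
snap('wrist','w2');print(readout.get_obs()['ee_pos'])"
```

```text
time: 2.23
ee_pos: [0.488, -0.0915, 0.15]
ee_rot: [3.141, -0.0, 2.909]
ft_force: [-0.3, 0.1, -0.2]
gripper_width: 0.001
finger_force: 0.0
time: 2.65
ee_pos: [0.4886, -0.0917, 0.1117]
ee_rot: [3.142, -0.0, 2.909]
ft_force: [0.0, 0.1, -0.1]
gripper_width: 0.001
finger_force: 0.0
[ 0.48891663 -0.09192416  0.1121154 ]
```

View pics/w2.png

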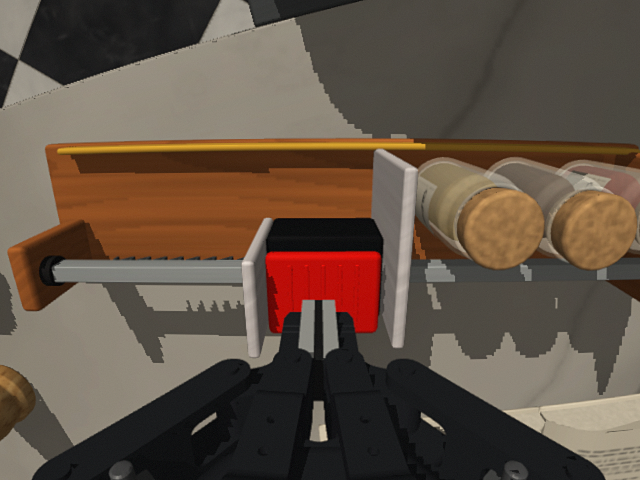

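The tips are at (318,300), over the pad (267–380, 252–332) and clear of the upstand (u≈265) and the plate (u≈385). I'll press now.

```bash
python3 -m handwheel '[{"x":0,"y":0,"z":12,"ax":0,"ay":0,"az":0,"claw":0},{"x":0,"y":0,"z":10,"ax":0,"ay":0,"az":0,"claw":0},{"x":0,"y":0,"z":4,"ax":0,"ay":0,"az":0,"claw":0},{"x":0,"y":0,"z":2,"ax":0,"ay":0,"az":0,"claw":0},{"x":0,"y":0,"z":0,"ax":0,"ay":0,"az":0,"claw":0}]'
```

```text
time: 3.12
ee_pos: [0.4891, -0.0922, 0.0839]
ee_rot: [-3.142, 0.001, 2.909]
ft_force: [1.4, 0.9, 4.2]
gripper_width: -0.001
finger_force: 2.3
```

```bash
python3 -m handwheel '[{"x":0,"y":0,"z":2,"ax":0,"ay":0,"az":0,"claw":0},{"x":0,"y":0,"z":2,"ax":0,"ay":0,"az":0,"claw":0},{"x":0,"y":0,"z":0,"ax":0,"ay":0,"az":0,"claw":0},{"x":0,"y":0,"z":0,"ax":0,"ay":0,"az":0,"claw":0},{"x":0,"y":0,"z":0,"ax":0,"ay":0,"az":0,"claw":0}]'
```

```text
time: 3.53
ee_pos: [0.4891, -0.0923, 0.0802]
ee_rot: [-3.142, 0.001, 2.909]
ft_force: [0.2, 0.5, 6.2]
gripper_width: 0.0
finger_force: 3.2
```

```bash
python3 -m handwheel '[{"x":0,"y":-4,"z":0.5,"ax":0,"ay":0,"az":0,"claw":0},{"x":0,"y":-5,"z":0,"ax":0,"ay":0,"az":0,"claw":0},{"x":0,"y":-5,"z":0,"ax":0,"ay":0,"az":0,"claw":0},{"x":0,"y":-5,"z":0,"ax":0,"ay":0,"az":0,"claw":0},{"x":0,"y":-5,"z":0,"ax":0,"ay":0,"az":0,"claw":0}]'
python3 -m handwheel '[{"x":0,"y":-5,"z":0,"ax":0,"ay":0,"az":0,"claw":0},{"x":0,"y":-5,"z":0,"ax":0,"ay":0,"az":0,"claw":0},{"x":0,"y":-5,"z":0,"ax":0,"ay":0,"az":0,"claw":0},{"x":0,"y":-5,"z":0,"ax":0,"ay":0,"az":0,"claw":0},{"x":0,"y":-5,"z":0,"ax":0,"ay":0,"az":0,"claw":0}]'
python3 -c "
from h import *
snap('wrist','w3')"
```

```text
time: 3.95
ee_pos: [0.4836, -0.1158, 0.0798]
ee_rot: [-3.142, 0.002, 2.909]
ft_force: [1.4, 2.9, 6.4]
gripper_width: 0.002
finger_force: 3.3
time: 4.37
ee_pos: [0.4779, -0.1402, 0.0798]
ee_rot: [-3.141, 0.002, 2.909]
ft_force: [0.7, 2.5, 6.3]
gripper_width: 0.0
finger_force: 3.3
```

View pics/w3.png

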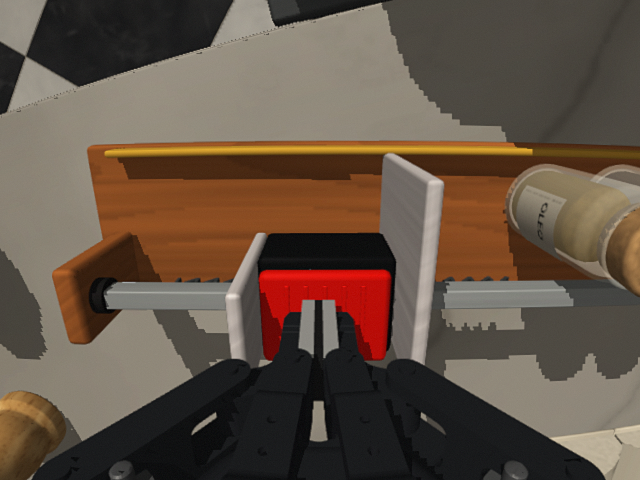

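The jaw is riding along: the gap to the jars has opened, and the bar from bumper (u≈115) to upstand (u≈228) shows about 55 mm left. I'll keep going.

```bash
python3 -m handwheel '[{"x":0,"y":-5,"z":0,"ax":0,"ay":0,"az":0,"claw":0},{"x":0,"y":-5,"z":0,"ax":0,"ay":0,"az":0,"claw":0},{"x":0,"y":-5,"z":0,"ax":0,"ay":0,"az":0,"claw":0},{"x":0,"y":-5,"z":0,"ax":0,"ay":0,"az":0,"claw":0},{"x":0,"y":-5,"z":0,"ax":0,"ay":0,"az":0,"claw":0}]'
python3 -m handwheel '[{"x":0,"y":-5,"z":0,"ax":0,"ay":0,"az":0,"claw":0},{"x":0,"y":-5,"z":0,"ax":0,"ay":0,"az":0,"claw":0},{"x":0,"y":-5,"z":0,"ax":0,"ay":0,"az":0,"claw":0},{"x":0,"y":-5,"z":0,"ax":0,"ay":0,"az":0,"claw":0},{"x":0,"y":-3,"z":0,"ax":0,"ay":0,"az":0,"claw":0}]'
```

```text
time: 4.83
ee_pos: [0.4722, -0.1646, 0.0798]
ee_rot: [-3.141, 0.002, 2.909]
ft_force: [2.0, 1.7, 6.5]
gripper_width: 0.0
finger_force: 3.2
time: 5.25
ee_pos: [0.4669, -0.1872, 0.0798]
ee_rot: [-3.141, 0.002, 2.909]
ft_force: [2.2, 1.4, 6.7]
gripper_width: -0.0
finger_force: 3.2
```

```bash
python3 -m handwheel '[{"x":0,"y":-3,"z":0,"ax":0,"ay":0,"az":0,"claw":0},{"x":0,"y":-3,"z":0,"ax":0,"ay":0,"az":0,"claw":0},{"x":0,"y":-3,"z":0,"ax":0,"ay":0,"az":0,"claw":0},{"x":0,"y":-3,"z":0,"ax":0,"ay":0,"az":0,"claw":0},{"x":0,"y":-3,"z":0,"ax":0,"ay":0,"az":0,"claw":0}]'
python3 -c "
from h import *
snap('wrist','w4')"
```

```text
time: 5.67
ee_pos: [0.4635, -0.2016, 0.0798]
ee_rot: [-3.141, 0.002, 2.909]
ft_force: [2.2, 0.3, 7.3]
gripper_width: 0.001
finger_force: 3.2
```

View pics/w4.png

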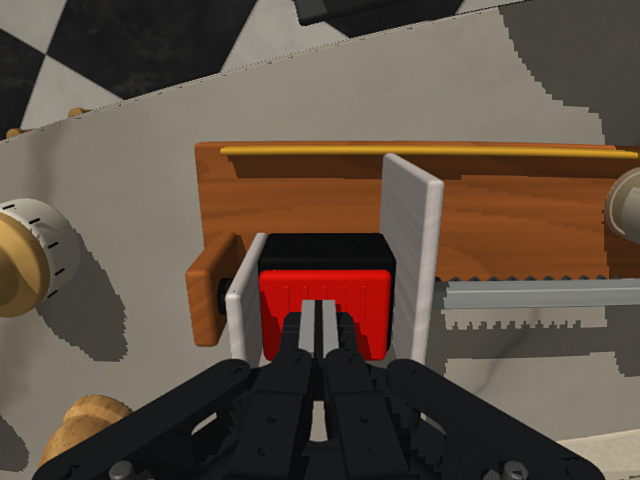

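The upstand (u≈230) is almost at the bumper (u≈222). I'll continue gently until the force rises.

```bash
python3 -m handwheel '[{"x":0,"y":-2,"z":0,"ax":0,"ay":0,"az":0,"claw":0},{"x":0,"y":-2,"z":0,"ax":0,"ay":0,"az":0,"claw":0},{"x":0,"y":-2,"z":0,"ax":0,"ay":0,"az":0,"claw":0},{"x":0,"y":-2,"z":0,"ax":0,"ay":0,"az":0,"claw":0},{"x":0,"y":-2,"z":0,"ax":0,"ay":0,"az":0,"claw":0}]'
python3 -m handwheel '[{"x":0,"y":-2,"z":0,"ax":0,"ay":0,"az":0,"claw":0},{"x":0,"y":-2,"z":0,"ax":0,"ay":0,"az":0,"claw":0},{"x":0,"y":-1,"z":0,"ax":0,"ay":0,"az":0,"claw":0},{"x":0,"y":0,"z":0,"ax":0,"ay":0,"az":0,"claw":0},{"x":0,"y":0,"z":0,"ax":0,"ay":0,"az":0,"claw":0}]'
```

```text
time: 6.13
ee_pos: [0.461, -0.2109, 0.0798]
ee_rot: [3.142, 0.001, 2.909]
ft_force: [1.7, 5.0, 7.5]
gripper_width: 0.001
finger_force: 3.2
time: 6.55
ee_pos: [0.4596, -0.2156, 0.0797]
ee_rot: [3.141, 0.001, 2.909]
ft_force: [1.0, 4.3, 6.5]
gripper_width: 0.0
finger_force: 3.3
```

```bash
python3 -m handwheel '[{"x":0,"y":-2,"z":0,"ax":0,"ay":0,"az":0,"claw":0},{"x":0,"y":-2,"z":0,"ax":0,"ay":0,"az":0,"claw":0},{"x":0,"y":-2,"z":0,"ax":0,"ay":0,"az":0,"claw":0},{"x":0,"y":-1,"z":0,"ax":0,"ay":0,"az":0,"claw":0},{"x":0,"y":0,"z":0,"ax":0,"ay":0,"az":0,"claw":0}]'
python3 -c "
from h import *
s=snap('wrist','w5')
cv2.imwrite('pics/c5.png',cv2.resize(s['color'][200:400,150:450,::-1],None,fx=2.5,fy=2.5))"
```

```text
time: 6.97
ee_pos: [0.458, -0.2218, 0.0797]
ee_rot: [3.14, 0.001, 2.908]
ft_force: [3.6, 10.9, 7.2]
gripper_width: -0.001
finger_force: 6.9
```

View pics/c5.png

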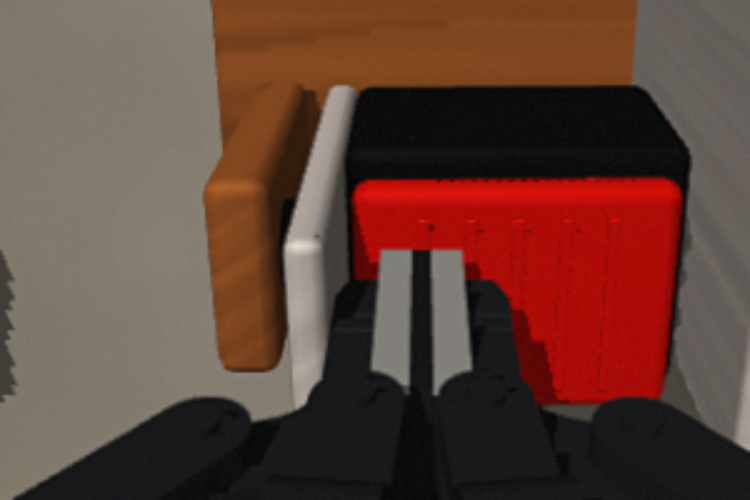

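The upstand sits on the bumper with 11 N of push. I'll lift straight up so the pad isn't dragged back.

```bash
python3 -m handwheel '[{"x":0,"y":0,"z":-5,"ax":0,"ay":0,"az":0,"claw":0},{"x":0,"y":0,"z":-7,"ax":0,"ay":0,"az":0,"claw":0},{"x":0,"y":3,"z":-8,"ax":0,"ay":0,"az":0,"claw":0},{"x":0,"y":0,"z":-20,"ax":0,"ay":0,"az":0,"claw":0},{"x":0,"y":0,"z":-30,"ax":0,"ay":0,"az":0,"claw":0}]'
python3 -m handwheel '[{"x":0,"y":0,"z":-30,"ax":0,"ay":0,"az":0,"claw":0},{"x":0,"y":0,"z":-30,"ax":0,"ay":0,"az":0,"claw":0},{"x":0,"y":0,"z":-10,"ax":0,"ay":0,"az":0,"claw":0},{"x":0,"y":0,"z":0,"ax":0,"ay":0,"az":0,"claw":0},{"x":0,"y":0,"z":0,"ax":0,"ay":0,"az":0,"claw":0}]'
python3 -c "
from h import *
snap('wrist','w6')"
```

```text
time: 7.43
ee_pos: [0.4572, -0.2188, 0.1486]
ee_rot: [3.141, -0.003, 2.909]
ft_force: [-0.8, 1.0, 0.6]
gripper_width: 0.002
finger_force: 0.0
time: 7.85
ee_pos: [0.4584, -0.2196, 0.2195]
ee_rot: [-3.141, 0.001, 2.909]
ft_force: [-0.2, 0.1, 0.5]
gripper_width: 0.0
finger_force: 0.0
```

View pics/w6.png

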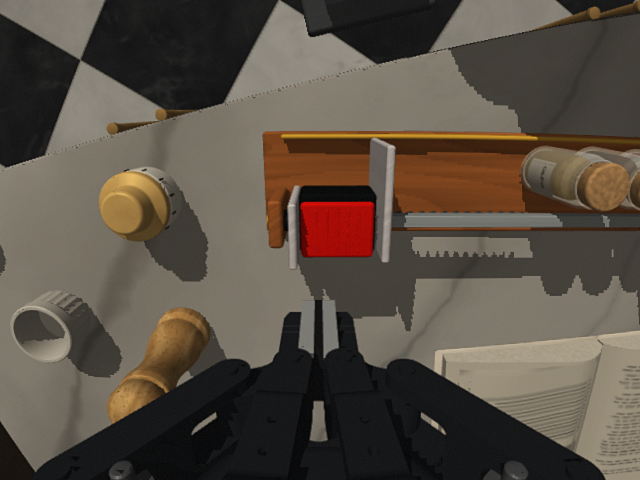

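The jaw is back: upstand (u≈293) against the bumper and post (u≈285), pad up. The jars in view and the timer, mill and ramekin are standing undisturbed. Handing in.

```bash
python3 -c "
from h import *
print(ticket.close_job())"
```

```text
the job is handed in; nothing more can be done
None
```

The job is handed in: I pressed the release pad and pushed the jaw back until it stopped against the end post (11 N push at the stop), and in the last picture every jar and bystander in view was still standing; the verdict was not shown to me.

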